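# Merge the seasoning trays and stack the emptied one

### The job

Fill up the empty back row of the large wooden tray from the full small tray: stand the salt shaker in the compartment directly behind the garlic, the spice jar directly behind the lime and the wooden pepper pot directly behind the tea light (behind means farther from the robot), leaving the garlic, lime and tea light in their own compartments. Then stack the emptied small tray squarely on top of the empty one, the same way round or half a turn about, edges lined up.

Things in the scene. Friction and masses are not known exactly. Their poses are not given: they have to be found in the camera images.
- main_tray: Largest wooden tray, fixed: 140 mm deep (x), 208 wide (y), 22 high, two rows of three compartments 60 x 60 mm inside; floor 5 thick, walls 6, dividers 8. Origin: centre of underside; x points away from the robot, y left, turned under 8 degrees. Compartment centres: x = -34 (front row: garlic, lime, tea light) and +34 mm (back row, empty); y = +68, 0, -68 mm.
- small_tray: Loose wooden tray, 0.22 kg, 72 mm deep (x), 208 wide (y), 22 high, holding salt shaker, spice jar, pepper pot in three compartments 60 x 60 mm at y = +68, 0, -68; floor 5 thick, walls 6. Its 2 dividers (y = +34, -34; 8 thick, 21 high from underside) can be pinched to lift it when empty. Origin: centre of underside; x away from robot, y left, turned under 8 degrees.
- spare_tray: Empty small wooden tray, same shape and size as small_tray, fixed to the worktop. Origin: centre of its underside; its rim is 22 mm higher. x away from the robot, y left, turned by less than 8 degrees.
- garlic_center (a point): Loose bulb of garlic, 53 mm across, 53 mm high, in the front row of the large tray; the point is its centre, half-way up.
- lime_center (a point): Loose green lime, 55 x 47 mm, 48 mm high, in the front row of the large tray; the point is its centre.
- tealight_center (a point): Loose small tea light (candle in a metal cup), 38 mm across, 15 mm high, in the front row of the large tray; the point is its centre, half-way up.
- salt_center (a point): Loose salt shaker, standing: glass body 44 mm across up to 70 mm above its foot, narrower grey domed cap (34 mm), 90 mm high, 0.1 kg. The point is on its axis half-way up, 45 mm above its foot.
- spice_center (a point): Loose spice jar, standing: glass with a paper label and a green screw cap, 45 mm across, 106 mm high, 0.11 kg. The point is on its axis half-way up, 53 mm above its foot.
- pot_center (a point): Loose turned pepper pot of dark wood, standing: straight body 39 mm across between 12 and 60 mm above its foot, a 43 mm bead at 64 to 70 mm, domed top, foot 44 mm across, 88 mm high, 0.08 kg. The point is on its axis half-way up, 44 mm above its foot.

How it is judged:
By the outcome, as a careful person would: the job done as asked, in the order asked, and still so for the second after the job is handed in, with the robot touching nothing.
It also fails if it takes over 128 s, if anything falls off the work surface, if the arm or the gripper's body presses on something with over 40 N, if the wrist force passes 120 N, or if a joint passes its speed limit or range.

### The arm

A 6-joint arm with a two-finger parallel gripper is mounted at the origin on a cart in front of the work surface, level with it; the furniture and walls round the work are solid. World frame = base frame: x ahead of the robot, y to its left, z up, the work surface at z = 0. Lengths are in m, angles in degrees, forces in N, time in s.
With the tool pointing down it reaches from about 0.35 to 0.875 m from the base axis. Payload 4.2 kg.
Tool frame: the origin (TCP) lies on the centre line of the jaws, within the pads' length; the fingertips stand tip_reach ahead of it and the grasp point (between the pads) is the TCP (tip_reach is the distance from the TCP to the fingertips, in m); z points along the fingers, y is the line along which they close (so a half turn about z gives the same grasp; the last joint's range is limited). The gripper opens to 87 mm and grips with 3 to 60 N. Pads are 19 mm wide; open, the fingers measure 117 mm over their backs; the gripper's body (75 mm by 190 mm) begins 51 mm behind the grasp point.
Start: joints at [-57.949, 22.042, 0.453, 0, -68.411, -14.817], TCP at [0.185, -0.597, 0.242] pointing down, gripper open.
Joint ranges: [-179.83, 179.83], [-69.29, 118.12], [-61.27, 80.66], [-181.25, 117.63], [-171.15, -9.14], [-177.46, 177.46]. Speed limits (degrees/s): [159.86, 159.86, 180, 180, 180, 180].

### API

Orientations are given as a 3x3 rotation matrix whose columns are the frame's x, y, z axes.
In Python, from station import sense, capture, finish_job, tip_reach gives the robot as it stands.
- The arm moves only by the tool arm_command, never from a script. Its argument "deltas" is a list of rows, each a list of 7 numbers: the turn, a rotation vector about the tool's x, y, z in rad, then the shift along the tool's x, y, z in cm, then the closure, from -1 (fully open) to 1 (shut), so that 0 is half open. In form: [[rx, ry, rz, dx, dy, dz, hand], ...]. A call has 1 to 8 rows; each row is the pose to reach, as a shift and turn from the pose commanded when the call began, along the tool's axes at that moment; what a row does not reach only later rows make up. A row lasts 1/12 s, in which the tool goes at most 41.7 mm and 7.16 degrees, less where a joint would pass 70% of its speed; a pose out of reach is approached as far as the arm can. A call with a gripper value outside its range is refused whole. The fingers move at their own pace and stop on an object; the grip force is fixed at half the most. Time passes only in rows, so rows that repeat a pose let the fingers close. It gives the time, the measured TCP pose, the force, the opening and the grip force at its end, in the units of the state.
- sense(): the state, without advancing time (a new reading comes with each control period).
- capture(name): name is "scene" or "top"; returns a dict with "pixels" (400x640x3 uint8, blue, green, red), "fovy" (degrees; the focal length in pixels is half the picture's height over the tangent of half this angle, whatever the lens; pixels are square), "cx", "cy" (the principal point, pixels), "k1" (the pictures are not rectified: a ray, as slopes to the right and down, at radius r is drawn at 1 + k1 r^2 times it, then the intrinsics apply), "rvec" (rotation vector, rad) and "tvec" (3), from world to camera coordinates, as OpenCV has them. Camera axes: x right, y down, z forward; pixel columns grow to the right and rows downward; lengths in m; the calibration is good to about 2 mm. A picture is of the moment at which its call begins. There is no depth.
- finish_job(): hands the job in; it is judged then, once.
The state is a dict: "time_s": time; "joints": joint angles; "joint_velocities": joint speeds; "effort": joint torques, N m; "tcp_pos": TCP position; "ee_rot": TCP orientation; "wrist_force": force on the tool from outside, world axes, zero at the start; "moment": the same for the moment, N m; "gripper_width": opening from 0.0 (shut) to 1.0 (fully open); "gripper_force": force on a finger pad.
Only numpy, scipy, OpenCV 4.12 (cv2) and the standard library are available. Lean on these libraries where they do the work, as an engineer would, in place of code of your own. Each camera call takes 0.05 s, during which the arm holds its last target. There are 200 camera calls.

## Working session

There is one attempt and no reset: what is moved stays moved. The work goes in short steps, Python scripts to look and compute and a tool call to move; the robot and the scene stay as the last step left them, time stands still between calls to the robot, and variables do not carry over. Pictures are saved under pics/ and viewed, at most 14 in all, crops included, and the job is handed in when it is done.

Besides the shell and the picture viewer there is one more tool, called after "Emit:" as name(argument=value, ...), one argument or row to a line, values as JSON. arm_command: Moves the arm, as the interface text tells. Its arguments: {"type":"object","properties":{"deltas":{"type":"array"}},"required":["deltas"]}

```bash
ls; mkdir -p pics; python3 - <<'E'
from station import sense,capture,tip_reach
import cv2
print(tip_reach, sense())
for n in("scene","top"):
    c=capture(n); cv2.imwrite(f"pics/{n}0.png",c.pop("pixels")); print(n,c)
E
```

```text
pics
0.019 {'time_s': 0.0, 'joints': array([-5.79480886e+01,  2.20907144e+01,  3.80726186e-01, -2.80806217e-02,
       -6.84119789e+01, -1.48168939e+01]), 'joint_velocities': array([ 0.01646505, -0.00010273, -0.04705356,  0.0383514 , -0.08600312,
       -0.04332835]), 'effort': array([ 1.08012959e-03, -3.90666640e+01,  1.87400848e+01,  4.21973884e+00,
        1.09328804e-02, -1.83525481e-04]), 'tcp_pos': array([ 0.18503739, -0.59639758,  0.24046888]), 'ee_rot': array([[-9.55150973e-01, -2.96118331e-01, -7.43411748e-04],
       [-2.96119246e-01,  9.55148787e-01,  2.04604864e-03],
       [ 1.04196320e-04,  2.17442388e-03, -9.99997631e-01]]), 'wrist_force': array([-0.35731508, -0.6464929 , -0.55646028]), 'moment': array([-0.01867467,  0.02787643, -0.01226095]), 'gripper_force': 0.0, 'gripper_width': 1.002267213240729}
scene {'fovy': 53.16034925638104, 'cx': 323.433578005593, 'cy': 201.64988856540015, 'k1': -0.03308134936499661, 'rvec': array([ 1.98810991, -0.81563386,  0.48349891]), 'tvec': array([-0.35309845,  0.21665023,  0.65287697])}
top {'fovy': 48.06597893565139, 'cx': 321.7096735488958, 'cy': 193.18138521617618, 'k1': 0.01509422975970257, 'rvec': array([ 2.15164693, -2.11998047,  0.22009015]), 'tvec': array([-0.01790476,  0.48603201,  1.24297427])}
```

View pics/scene0.png

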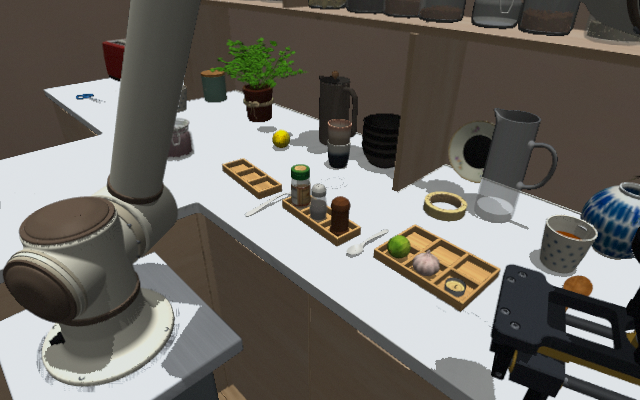

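View pics/top0.png

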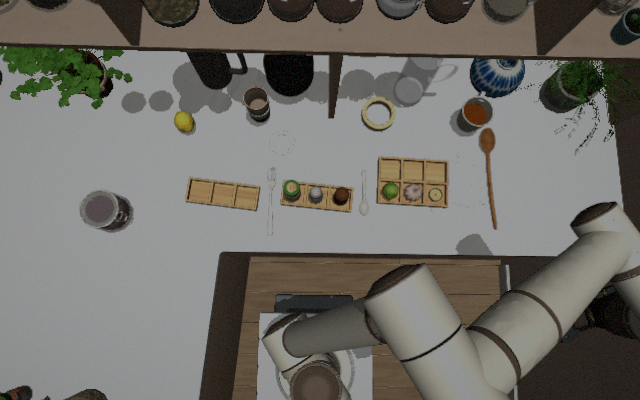

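The scene picture shows, left to right: the spare tray near (252,178), the small tray at (320,215) with spice, salt and pot, and the main tray at (436,262) with lime, garlic and tea light. The top picture shows the trays at (223,194), (317,196) and (413,182). I'll enlarge both.

```bash
python3 - <<'E'
import cv2
a=cv2.imread("pics/top0.png"); b=cv2.imread("pics/scene0.png")
def crop(im,x,y,w,h,s,n):
    c=cv2.resize(im[y:y+h,x:x+w],None,fx=s,fy=s,interpolation=cv2.INTER_CUBIC)
    for i in range(0,w,10): cv2.putText(c,str(x+i) if i%20==0 else "|",(i*s,8),0,.3,(0,0,255),1)
    for i in range(0,h,10): cv2.putText(c,str(y+i),(0,i*s+4),0,.3,(0,0,255),1)
    cv2.imwrite(n,c)
crop(a,180,150,140,70,5,"pics/t1.png")
crop(a,320,150,140,70,5,"pics/t2.png")
crop(b,215,150,150,100,5,"pics/s1.png")
crop(b,365,215,145,95,5,"pics/s2.png")
E
```

```text
(no output)
```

View pics/t1.png

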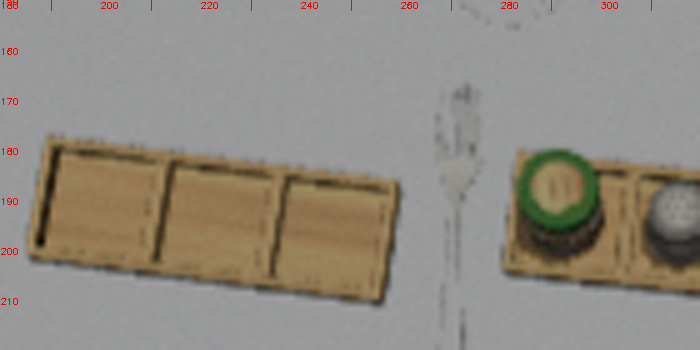

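View pics/t2.png

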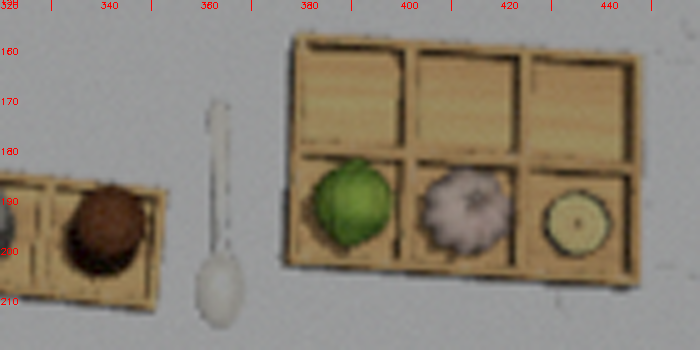

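View pics/s1.png

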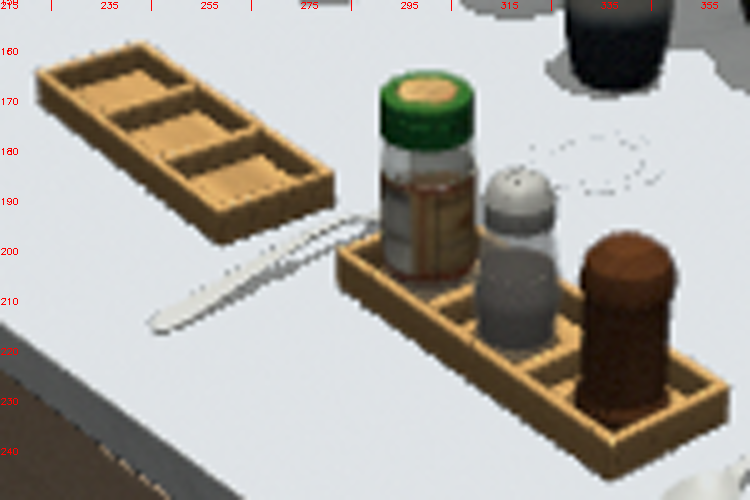

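View pics/s2.png

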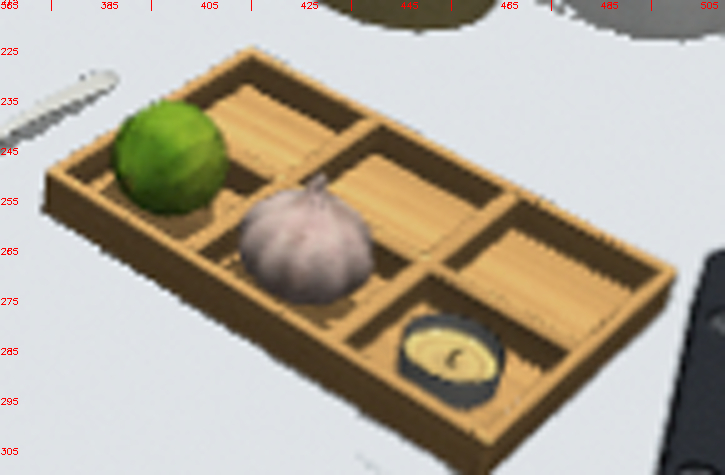

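The crops show the corners of all three trays clearly. Main tray front row, left to right: lime, garlic, tea light. Small tray: spice, salt, pot. Next I triangulate and fit the trays.

```bash
cat > h.py <<'E'
import numpy as np, cv2
from scipy.optimize import least_squares
from scipy.spatial.transform import Rotation as R
from station import sense,capture
class Cam:
    def __init__(s,n):
        c=capture(n); s.img=c["pixels"]; f=200/np.tan(np.radians(c["fovy"]/2))
        s.K=np.array([[f,0,c["cx"]],[0,f,c["cy"]],[0,0,1]]); s.d=np.array([c["k1"],0,0,0]); s.r=c["rvec"]; s.t=c["tvec"]
    def proj(s,P): return cv2.projectPoints(np.asarray(P,float).reshape(-1,1,3),s.r,s.t,s.K,s.d)[0][:,0]
def tri(obs):  # [(cam,px)]
    r=least_squares(lambda p:np.concatenate([c.proj(p)[0]-u for c,u in obs]),[.6,0,.05]); return r.x,np.abs(r.fun).max()
def tray(obs,depth,free=True): # [(cam,cornername,px)]
    L={a+b:((1 if a=='B' else -1)*depth/2,(1 if b=='L' else -1)*.104) for a in'BF' for b in'LR'}
    def f(p):
        c,s=np.cos(p[2]),np.sin(p[2]); out=[]
        for cam,k,u in obs:
            x,y=L[k[:2]]; z=p[3]-(.022 if k.endswith('b') else 0)
            out.append(cam.proj([p[0]+c*x-s*y,p[1]+s*x+c*y,z])[0]-u)
        return np.concatenate(out)
    r=least_squares(f,[.6,0,0,.022]); return r.x,r.fun.reshape(-1,2)
def delta(pos,yaw,hand):
    "row from the present pose to pos with tool z down, tool y at world angle yaw (deg)"
    S=sense(); M=S["ee_rot"]; y=np.radians(yaw); ty=np.array([np.cos(y),np.sin(y),0]); tz=np.array([0,0,-1.])
    T=np.column_stack([np.cross(ty,tz),ty,tz]); rv=R.from_matrix(M.T@T).as_rotvec(); d=M.T@(np.array(pos)-S["tcp_pos"])*100
    print(np.round([*rv,*d,hand],3).tolist(),"dist",np.round(np.linalg.norm(d),1))
E
cat > fit.py <<'E'
from h import *
T,S=Cam("top"),Cam("scene")
o=lambda x0,y0:(lambda px,py:np.array([x0+(px+.5)/5-.5,y0+(py+.5)/5-.5]))
t1,t2,s1,s2=o(180,150),o(320,150),o(215,150),o(365,215)
np.set_printoptions(precision=4,suppress=True)
spare=[(T,'BL',t1(48,137)),(T,'BR',t1(398,182)),(T,'FR',t1(382,303)),(T,'FL',t1(30,258)),(S,'FL',s1(38,72)),(S,'BL',s1(143,44)),(S,'BR',s1(333,178)),(S,'FR',s1(222,213)),(S,'FLb',s1(38,97)),(S,'FRb',s1(222,243)),(S,'BRb',s1(333,207))]
small=[(T,'BL',t1(517,152)),(T,'BR',t2(165,190)),(T,'FR',t2(155,310)),(T,'FL',t1(503,272)),(S,'FL',s1(338,252)),(S,'FR',s1(610,437)),(S,'BR',s1(728,385)),(S,'FLb',s1(338,285)),(S,'FRb',s1(610,478)),(S,'BRb',s1(728,418))]
main=[(T,'BL',t2(293,37)),(T,'BR',t2(638,58)),(T,'FR',t2(636,287)),(T,'FL',t2(286,265)),(S,'FL',s2(45,175)),(S,'BL',s2(250,47)),(S,'BR',s2(676,272)),(S,'FR',s2(490,443)),(S,'FLb',s2(42,208)),(S,'FRb',s2(485,473))]
for n,ob,d in(("spare",spare,.072),("small",small,.072),("main",main,.14)):
    p,r=tray(ob,d); print(n,p[:2],"yaw",np.degrees(p[2]),"rim",p[3],"res",np.abs(r).max(), r.round(1).tolist())
for n,a,b in(("spice captop",t1(558,189),s1(427,92)),("salt dome",t1(683,208),s1(517,188)),("pot dome",t2(110,217),s1(628,272)),
 ("lime",t2(352,202),s2(170,156)),("garlic",t2(468,210),s2(307,245)),("tealight top",t2(577,222),s2(453,356))):
    print(n,*tri([(T,a),(S,b)]))
E
python3 fit.py
```

```text
spare [0.4872 0.2754] yaw -6.476255997844176 rim 0.022659632152005393 res 1.6307412967754829 [[0.5, -1.0], [1.3, -0.9], [0.7, -0.9], [-0.4, -1.1], [-1.4, -0.2], [-0.4, -0.8], [0.1, -1.2], [-1.3, -0.1], [-0.6, 1.6], [-0.8, 1.4], [0.4, 0.3]]
small [0.4855 0.0018] yaw -5.197049365923132 rim 0.023355052663762952 res 1.6374990760847936 [[0.2, -1.1], [1.2, -1.2], [1.0, -1.0], [0.1, -1.0], [-1.6, -1.0], [-0.2, 0.9], [0.3, -0.7], [-1.3, -0.0], [-0.6, 0.9], [-0.3, 0.8]]
main [ 0.5341 -0.2818] yaw -2.3188639569404383 rim 0.021838608214563716 res 2.908118594159191 [[0.9, -1.8], [1.5, -2.0], [1.8, -1.4], [0.9, -1.0], [-0.9, -0.9], [-1.3, -0.5], [0.1, -1.0], [-0.2, -0.1], [-1.2, 0.9], [-1.7, 2.9]]
spice captop [0.4905 0.0727 0.1104] 0.7133381698423591
salt dome [0.4846 0.0047 0.0883] 0.4016811317912925
pot dome [ 0.4828 -0.0666  0.0758] 0.31334930290785223
lime [ 0.5036 -0.2122  0.0306] 0.6957452913114821
garlic [ 0.5005 -0.2807  0.0263] 0.6167906022843681
tealight top [ 0.4969 -0.3483  0.0153] 0.8128785417636664
```

```bash
python3 -c "
from h import *
delta([.485,.003,.24],175,-1)"
```

```text
[0.001, 0.001, -1.183, -46.406, 48.387, 0.147, -1.0] dist 67.0
```

Emit:
arm_command(
  deltas=[
    [0,0,-1.183,-46.4,48.4,0,-1],
    [0,0,-1.183,-46.4,48.4,0,-1],
    [0,0,-1.183,-46.4,48.4,0,-1],
    [0,0,-1.183,-46.4,48.4,0,-1],
    [0,0,-1.183,-46.4,48.4,0,-1],
    [0,0,-1.183,-46.4,48.4,0,-1],
    [0,0,-1.183,-46.4,48.4,0,-1],
    [0,0,-1.183,-46.4,48.4,0,-1],
  ],
)

```text
time_s: 0.87
tcp_pos: [0.3345, -0.2969, 0.2417]
ee_rot: [[-0.261, -0.965, 0.0], [-0.965, 0.261, -0.0], [-0.0, -0.0, -1.0]]
wrist_force: [1.9, 0.7, 0.7]
gripper_width: 0.998
gripper_force: 0.0
```

```bash
python3 -c "
from h import *
delta([.485,.003,.24],175,-1)"
```

```text
[-0.0, -0.0, -0.177, -32.877, -6.698, 0.169, -1.0] dist 33.6
```

Emit:
arm_command(
  deltas=[
    [0,0,-0.177,-32.9,-6.7,0,-1],
    [0,0,-0.177,-32.9,-6.7,0,-1],
    [0,0,-0.177,-32.9,-6.7,0,-1],
    [0,0,-0.177,-32.9,-6.7,0,-1],
    [0,0,-0.177,-32.9,-6.7,0,-1],
    [0,0,-0.177,-32.9,-6.7,0,-1],
    [0,0,-0.177,-32.9,-6.7,0,-1],
    [0,0,-0.177,-32.9,-6.7,0,-1],
  ],
)

```text
time_s: 1.53
tcp_pos: [0.4858, 0.0005, 0.2418]
ee_rot: [[-0.092, -0.996, 0.0], [-0.996, 0.092, 0.0], [-0.0, -0.0, -1.0]]
wrist_force: [0.2, -0.1, 0.4]
gripper_width: 0.999
gripper_force: 0.0
```

```bash
python3 -c "
from h import *
s=sense();print(s['tcp_pos'],s['joints'])
delta([.485,.004,.065],175,-1)
c=Cam('scene');im=cv2.resize(c.img[70:270,200:460],None,fx=3,fy=3);cv2.imwrite('pics/a.png',im)"
```

```text
[4.85764703e-01 4.58673127e-04 2.41760458e-01] [ 1.92586534e+01  8.36230700e+00 -1.84506366e+01 -2.60579658e-03
 -6.31609211e+01 -2.45512622e+01]
[-0.0, 0.0, -0.005, -0.342, 0.116, 17.676, -1.0] dist 17.7
```

View pics/a.png

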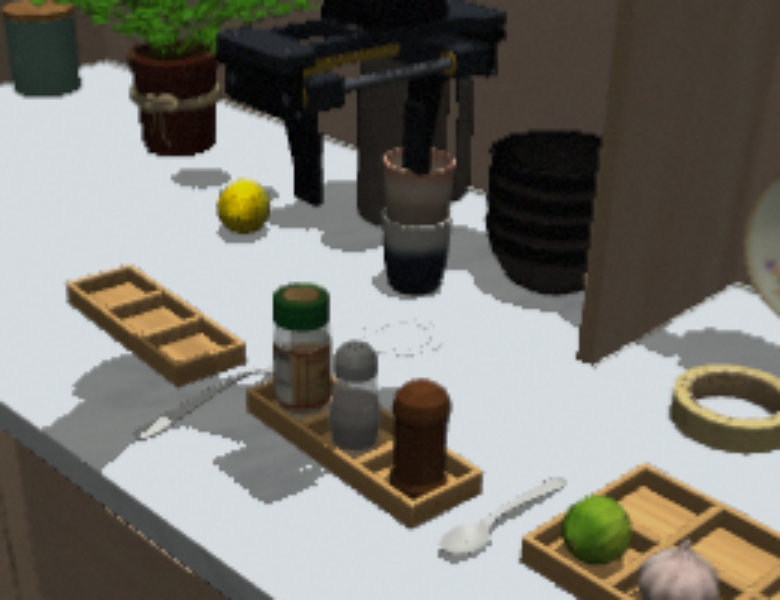

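The gripper hangs above the small tray with its fingertips at crop (308,200) and (417,168). The salt is directly under it at (355,395). I check hand-eye consistency with the tips.

```bash
python3 -c "
from h import *
s=sense();c=Cam('scene');p=s['tcp_pos'];M=s['ee_rot']
for k in(-1,1): print((c.proj(p+M@np.array([0,k*.051,.019]))-[200,70])*3)
print((c.proj([[.4846,.004,.09],[.4846,.004,.005]])-[200,70])*3)"
```

```text
[[413.53367766 165.99311881]]
[[301.75873411 198.59451667]]
[[353.50171016 350.20876516]
 [352.52132212 444.26122527]]
```

Emit:
arm_command(
  deltas=[
    [0,0,0,-0.35,0.1,4,-1],
    [0,0,0,-0.35,0.1,8,-1],
    [0,0,0,-0.35,0.1,11,-1],
    [0,0,0,-0.35,0.1,14,-1],
    [0,0,0,-0.35,0.1,16,-1],
    [0,0,0,-0.35,0.1,17.5,-1],
    [0,0,0,-0.35,0.1,17.7,-1],
    [0,0,0,-0.35,0.1,17.7,-1],
  ],
)

```text
time_s: 2.3
tcp_pos: [0.4842, 0.0014, 0.0639]
ee_rot: [[-0.093, -0.996, -0.002], [-0.996, 0.093, -0.001], [0.001, 0.002, -1.0]]
wrist_force: [0.0, 0.1, -0.1]
gripper_width: 1.0
gripper_force: 0.0
```

Emit:
arm_command(
  deltas=[
    [0,0,0,0,0,0,0.6],
    [0,0,0,0,0,0,0.6],
    [0,0,0,0,0,0,0.6],
    [0,0,0,0,0,0,0.6],
    [0,0,0,0,0,0,0.6],
    [0,0,0,0,0,0,0.6],
    [0,0,0,0,0,0,0.6],
    [0,0,0,0,0,0,0.6],
  ],
)

```text
time_s: 2.97
tcp_pos: [0.4848, 0.0019, 0.0646]
ee_rot: [[-0.093, -0.996, 0.0], [-0.996, 0.093, 0.0], [-0.0, -0.0, -1.0]]
wrist_force: [-0.8, -0.1, -0.3]
gripper_width: 0.475
gripper_force: 0.0
```

Emit:
arm_command(
  deltas=[
    [0,0,0,0,0,0,0.6],
    [0,0,0,0,0,0,0.6],
    [0,0,0,0,0,0,0.6],
    [0,0,0,0,0,0,0.6],
  ],
)

```text
time_s: 3.3
tcp_pos: [0.4844, 0.0018, 0.0646]
ee_rot: [[-0.093, -0.996, -0.001], [-0.996, 0.093, -0.0], [0.0, 0.001, -1.0]]
wrist_force: [-1.3, 1.5, 1.5]
gripper_width: 0.423
gripper_force: 29.8
```

```bash
python3 -c "
from h import *
c=Cam('scene');im=cv2.resize(c.img[100:260,220:420],None,fx=4,fy=4);cv2.imwrite('pics/b.png',im)"
```

```text
(no output)
```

View pics/b.png

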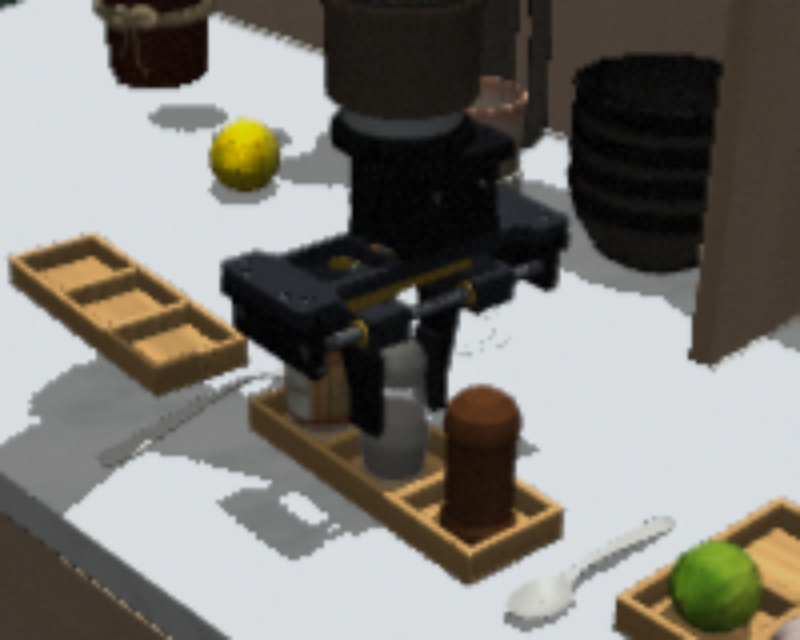

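The fingers hold the salt's body at crop (400,400), clear of the spice and pot. Lifting.

Emit:
arm_command(
  deltas=[
    [0,0,0,0,0,-2,0.6],
    [0,0,0,0,0,-5,0.6],
    [0,0,0,0,0,-8,0.6],
    [0,0,0,0,0,-12,0.6],
    [0,0,0,0,0,-14,0.6],
    [0,0,0,0,0,-14,0.6],
  ],
)

```text
time_s: 3.85
tcp_pos: [0.4881, 0.0025, 0.2098]
ee_rot: [[-0.092, -0.996, 0.012], [-0.996, 0.092, 0.002], [-0.004, -0.012, -1.0]]
wrist_force: [0.3, 0.3, -1.3]
gripper_width: 0.425
gripper_force: 29.6
```

```bash
python3 -c "
from h import *
print(sense()['gripper_width'])
delta([.568,-.284,.2],130,.6)"
```

```text
0.4249350042548148
[-0.01, 0.008, 0.781, 27.802, -10.581, 1.005, 0.6] dist 29.8
```

Emit:
arm_command(
  deltas=[
    [0,0,0.785,27.7,-10.9,0,0.6],
    [0,0,0.785,27.7,-10.9,0,0.6],
    [0,0,0.785,27.7,-10.9,0,0.6],
    [0,0,0.785,27.7,-10.9,0,0.6],
    [0,0,0.785,27.7,-10.9,0,0.6],
    [0,0,0.785,27.7,-10.9,0,0.6],
    [0,0,0.785,27.7,-10.9,0,0.6],
    [0,0,0.785,27.7,-10.9,0,0.6],
  ],
)

```text
time_s: 4.52
tcp_pos: [0.5682, -0.2895, 0.2019]
ee_rot: [[-0.773, -0.634, -0.001], [-0.634, 0.773, -0.001], [0.002, 0.0, -1.0]]
wrist_force: [1.1, 0.6, -2.1]
gripper_width: 0.427
gripper_force: 29.6
```

Emit:
arm_command(
  deltas=[
    [0,0,0,0,0,0,0.6],
    [0,0,0,0,0,0,0.6],
    [0,0,0,0,0,0,0.6],
  ],
)

```text
time_s: 4.77
tcp_pos: [0.5671, -0.2828, 0.2038]
ee_rot: [[-0.769, -0.64, -0.001], [-0.64, 0.769, 0.001], [0.001, 0.002, -1.0]]
wrist_force: [-0.3, -0.1, -1.6]
gripper_width: 0.428
gripper_force: 29.6
```

```bash
python3 -c "
from h import *
print(sense()['gripper_width'],sense()['tcp_pos'])
delta([.568,-.285,.069],130,.6)"
```

```text
0.4277120752672819 [ 0.56706879 -0.28276484  0.20378835]
[0.002, -0.0, -0.004, 0.065, -0.252, 13.478, 0.6] dist 13.5
```

Lower, settle, then open.

Emit:
arm_command(
  deltas=[
    [0,0,0,0,-0.2,4,0.6],
    [0,0,0,0,-0.2,8,0.6],
    [0,0,0,0,-0.2,10.5,0.6],
    [0,0,0,0,-0.2,12,0.6],
    [0,0,0,0,-0.2,13,0.6],
    [0,0,0,0,-0.2,13.6,0.6],
    [0,0,0,0,-0.2,13.6,0.6],
    [0,0,0,0,-0.2,13.6,0.6],
  ],
)

```text
time_s: 5.43
tcp_pos: [0.5697, -0.2852, 0.0697]
ee_rot: [[-0.769, -0.64, 0.002], [-0.64, 0.769, -0.001], [-0.001, -0.002, -1.0]]
wrist_force: [-0.1, -0.2, -0.9]
gripper_width: 0.425
gripper_force: 29.6
```

```bash
python3 -c "
from h import *
s=sense();print(s['tcp_pos'],s['wrist_force'])
c=Cam('scene');im=cv2.resize(c.img[150:310,360:540],None,fx=4,fy=4);cv2.imwrite('pics/c.png',im)"
```

```text
[ 0.56968996 -0.28522217  0.06973278] [-0.1155824  -0.19445575 -0.86432004]
```

View pics/c.png

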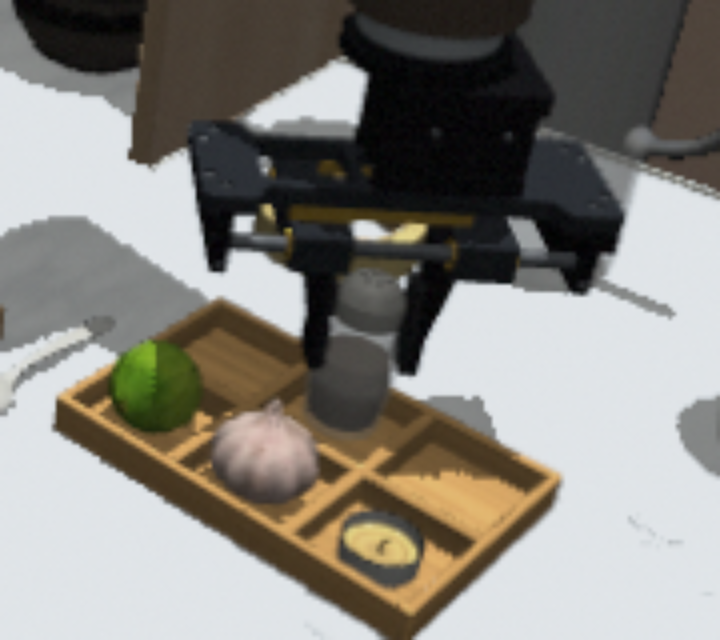

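The salt hangs over the back middle compartment, its foot at about crop (347,428). It looks slightly tilted, so I compare it with a projected vertical.

```bash
python3 -c "
from h import *
s=sense();c=Cam('scene');p=s['tcp_pos']
for z in(.097,.07,.01): print(z,((c.proj([[p[0],p[1],z]])-[360,150])*4).round())
print('compartment floor centre',((c.proj([[.568,-.283,.005],[.538,-.283,.022],[.598,-.283,.022]])-[360,150])*4).round())"
```

```text
0.097 [[369. 284.]]
0.07 [[359. 329.]]
0.01 [[338. 423.]]
compartment floor centre [[330. 430.]
 [305. 430.]
 [365. 380.]]
```

Emit:
arm_command(
  deltas=[
    [0,0,0,0.0,0.2,0.3,0.6],
    [0,0,0,0.0,0.2,0.4,0.6],
    [0,0,0,0.0,0.2,0.4,-0.6],
    [0,0,0,0.0,0.2,0.4,-0.6],
    [0,0,0,0.0,0.2,0.4,-0.6],
    [0,0,0,0.0,0.2,0.4,-0.6],
    [0,0,0,0.0,0.2,0.4,-0.6],
    [0,0,0,0.0,0.2,0.4,-0.6],
  ],
)

```text
time_s: 6.2
tcp_pos: [0.5677, -0.2841, 0.0647]
ee_rot: [[-0.769, -0.639, 0.0], [-0.639, 0.769, -0.0], [-0.0, -0.0, -1.0]]
wrist_force: [0.4, -0.0, 0.4]
gripper_width: 0.763
gripper_force: 0.0
```

Emit:
arm_command(
  deltas=[
    [0,0,0,0,0,0,-0.8],
    [0,0,0,0,0,0,-0.8],
    [0,0,0,0,0,-3,-0.8],
    [0,0,0,0,0,-7,-0.8],
    [0,0,0,0,0,-11,-1],
    [0,0,0,0,0,-14,-1],
    [0,0,0,0,0,-15,-1],
    [0,0,0,0,0,-15,-1],
  ],
)

```text
time_s: 6.87
tcp_pos: [0.5692, -0.2846, 0.2187]
ee_rot: [[-0.769, -0.639, 0.008], [-0.639, 0.769, -0.002], [-0.004, -0.007, -1.0]]
wrist_force: [0.5, 1.1, -0.8]
gripper_width: 0.994
gripper_force: 0.0
```

```bash
python3 -c "
from h import *
print(sense()['gripper_width'],sense()['tcp_pos'])
delta([.4905,.0715,.22],175,-1)"
```

```text
0.9941506919369234 [ 0.56917089 -0.2845711   0.2186829 ]
[-0.008, 0.002, -0.79, -16.7, 32.416, -0.274, -1.0] dist 36.5
```

Emit:
arm_command(
  deltas=[
    [0,0,-0.787,-16.7,32.3,0,-1],
    [0,0,-0.787,-16.7,32.3,0,-1],
    [0,0,-0.787,-16.7,32.3,0,-1],
    [0,0,-0.787,-16.7,32.3,0,-1],
    [0,0,-0.787,-16.7,32.3,0,-1],
    [0,0,-0.787,-16.7,32.3,0,-1],
    [0,0,-0.787,-16.7,32.3,0,-1],
    [0,0,-0.787,-16.7,32.3,0,-1],
  ],
)

```text
time_s: 7.53
tcp_pos: [0.4943, 0.043, 0.2125]
ee_rot: [[-0.09, -0.996, -0.004], [-0.996, 0.09, -0.001], [0.001, 0.004, -1.0]]
wrist_force: [1.1, 0.5, 0.6]
gripper_width: 1.002
gripper_force: 0.0
```

Emit:
arm_command(
  deltas=[
    [0,0,0,-3,0,0,-1],
    [0,0,0,-3,0,0,-1],
    [0,0,0,-3,0,0,-1],
    [0,0,0,-3,0,0,-1],
  ],
)

```text
time_s: 7.87
tcp_pos: [0.4981, 0.0711, 0.213]
ee_rot: [[-0.091, -0.996, -0.003], [-0.996, 0.091, -0.001], [0.001, 0.003, -1.0]]
wrist_force: [-0.4, 0.1, -0.0]
gripper_width: 1.002
gripper_force: 0.0
```

```bash
python3 -c "
from h import *
print(sense()['gripper_width'],sense()['tcp_pos'])
delta([.4905,.0715,.082],175,-1)"
```

```text
1.001649488616992 [0.4981132  0.07112568 0.21299141]
[0.003, -0.001, -0.004, 0.013, 0.721, 13.101, -1.0] dist 13.1
```

Emit:
arm_command(
  deltas=[
    [0,0,0,0,0.7,3,-1],
    [0,0,0,0,0.7,6,-1],
    [0,0,0,0,0.7,9,-1],
    [0,0,0,0,0.7,11,-1],
    [0,0,0,0,0.7,12.5,-1],
    [0,0,0,0,0.7,13.1,-1],
    [0,0,0,0,0.7,13.1,-1],
    [0,0,0,0,0.7,13.1,-1],
  ],
)

```text
time_s: 8.53
tcp_pos: [0.4923, 0.0713, 0.0837]
ee_rot: [[-0.092, -0.996, -0.0], [-0.996, 0.092, -0.0], [0.0, 0.0, -1.0]]
wrist_force: [1.2, 0.4, 0.2]
gripper_width: 1.002
gripper_force: 0.0
```

Emit:
arm_command(
  deltas=[
    [0,0,0,0,0,0,0.5],
    [0,0,0,0,0,0,0.5],
    [0,0,0,0,0,0,0.5],
    [0,0,0,0,0,0,0.5],
    [0,0,0,0,0,0,0.5],
    [0,0,0,0,0,0,0.5],
    [0,0,0,0,0,0,0.5],
    [0,0,0,0,0,0,0.5],
  ],
)

```text
time_s: 9.2
tcp_pos: [0.4919, 0.0721, 0.0835]
ee_rot: [[-0.091, -0.996, -0.0], [-0.996, 0.091, -0.0], [0.0, 0.0, -1.0]]
wrist_force: [-1.3, -0.4, 0.2]
gripper_width: 0.521
gripper_force: 29.9
```

Emit:
arm_command(
  deltas=[
    [0,0,0,0,0,0,0.5],
    [0,0,0,0,0,0,0.5],
    [0,0,0,0,0,0,0.5],
    [0,0,0,0,0,0,0.5],
  ],
)

```text
time_s: 9.53
tcp_pos: [0.4919, 0.0721, 0.0835]
ee_rot: [[-0.091, -0.996, -0.0], [-0.996, 0.091, -0.0], [0.0, 0.0, -1.0]]
wrist_force: [-1.0, 0.4, 0.8]
gripper_width: 0.522
gripper_force: 29.9
```

Emit:
arm_command(
  deltas=[
    [0,0,0,0,0,-2,0.5],
    [0,0,0,0,0,-5,0.5],
    [0,0,0,0,0,-8,0.5],
    [0,0,0,0,0,-11,0.5],
    [0,0,0,0,0,-13,0.5],
    [0,0,0,0,0,-13,0.5],
    [0,0,0,0,0,-13,0.5],
  ],
)

```text
time_s: 10.12
tcp_pos: [0.4922, 0.0723, 0.2143]
ee_rot: [[-0.091, -0.996, 0.002], [-0.996, 0.091, 0.002], [-0.002, -0.002, -1.0]]
wrist_force: [-0.4, 0.4, -2.0]
gripper_width: 0.522
gripper_force: 29.9
```

```bash
python3 -c "
from h import *
print(sense()['gripper_width'],sense()['tcp_pos'])
delta([.5708,-.2155,.213],177,.5)"
```

```text
0.5221170733613019 [0.49223729 0.07233007 0.21434177]
[-0.002, 0.002, -0.039, 27.947, -10.447, 0.105, 0.5] dist 29.8
```

Emit:
arm_command(
  deltas=[
    [0,0,-0.04,27.9,-10.4,0,0.5],
    [0,0,-0.04,27.9,-10.4,0,0.5],
    [0,0,-0.04,27.9,-10.4,0,0.5],
    [0,0,-0.04,27.9,-10.4,0,0.5],
    [0,0,-0.04,27.9,-10.4,0,0.5],
    [0,0,-0.04,27.9,-10.4,0,0.5],
    [0,0,-0.04,27.9,-10.4,0,0.5],
    [0,0,-0.04,27.9,-10.4,0,0.5],
  ],
)

```text
time_s: 10.78
tcp_pos: [0.5702, -0.2204, 0.2104]
ee_rot: [[-0.057, -0.998, -0.004], [-0.998, 0.057, -0.001], [0.001, 0.004, -1.0]]
wrist_force: [1.5, 0.6, -1.1]
gripper_width: 0.518
gripper_force: 29.9
```

Emit:
arm_command(
  deltas=[
    [0,0,0,0,0,0,0.5],
    [0,0,0,0,0,0,0.5],
    [0,0,0,0,0,0,0.5],
  ],
)

```text
time_s: 11.03
tcp_pos: [0.5695, -0.214, 0.2124]
ee_rot: [[-0.05, -0.999, -0.002], [-0.999, 0.05, 0.001], [-0.001, 0.002, -1.0]]
wrist_force: [0.0, -0.7, -0.2]
gripper_width: 0.519
gripper_force: 29.9
```

```bash
python3 -c "
from h import *
print(sense()['gripper_width'],sense()['tcp_pos'])
delta([.5708,-.2155,.088],177,.5)
c=Cam('scene');im=cv2.resize(c.img[150:310,360:540],None,fx=4,fy=4);cv2.imwrite('pics/d.png',im)"
```

```text
0.5186987391439319 [ 0.56950084 -0.21397634  0.21243115]
[0.002, 0.001, 0.002, 0.154, -0.167, 12.443, 0.5] dist 12.4
```

View pics/d.png

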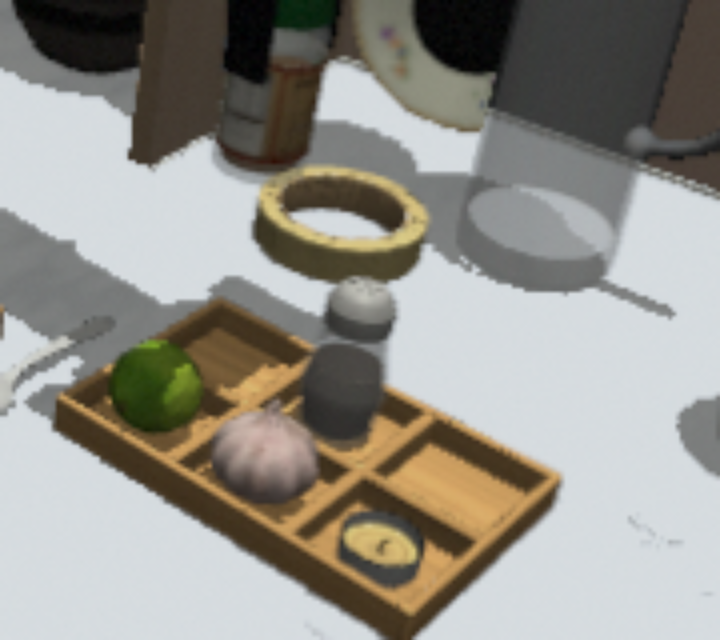

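The salt stands upright in the back middle compartment at crop (342,395), and lime, garlic and tea light are undisturbed. Lowering the spice behind the lime.

Emit:
arm_command(
  deltas=[
    [0,0,0,0.1,-0.1,4,0.5],
    [0,0,0,0.1,-0.1,8,0.5],
    [0,0,0,0.1,-0.1,10,0.5],
    [0,0,0,0.1,-0.1,11.5,0.5],
    [0,0,0,0.1,-0.1,12.4,0.5],
    [0,0,0,0.1,-0.1,12.7,0.5],
    [0,0,0,0.1,-0.1,12.7,0.5],
    [0,0,0,0.1,-0.1,12.7,0.5],
  ],
)

```text
time_s: 11.75
tcp_pos: [0.5721, -0.2159, 0.0879]
ee_rot: [[-0.05, -0.999, 0.002], [-0.999, 0.05, -0.001], [0.0, -0.002, -1.0]]
wrist_force: [-0.2, -0.5, -0.2]
gripper_width: 0.518
gripper_force: 29.9
```

Emit:
arm_command(
  deltas=[
    [0,0,0,0,0,0,0.5],
    [0,0,0,0,0,0,-0.5],
    [0,0,0,0,0,0,-0.5],
    [0,0,0,0,0,0,-0.5],
    [0,0,0,0,0,0,-0.5],
    [0,0,0,0,0,0,-0.5],
    [0,0,0,0,0,0,-0.5],
  ],
)

```text
time_s: 12.33
tcp_pos: [0.5712, -0.2163, 0.0867]
ee_rot: [[-0.051, -0.999, 0.0], [-0.999, 0.051, -0.0], [0.0, -0.0, -1.0]]
wrist_force: [0.5, 0.2, -0.1]
gripper_width: 0.742
gripper_force: 0.0
```

Emit:
arm_command(
  deltas=[
    [0,0,0,0,0,-2,-0.8],
    [0,0,0,0,0,-5,-0.8],
    [0,0,0,0,0,-9,-0.8],
    [0,0,0,0,0,-13,-1],
    [0,0,0,0,0,-13,-1],
    [0,0,0,0,0,-13,-1],
  ],
)

```text
time_s: 12.83
tcp_pos: [0.5726, -0.2165, 0.2199]
ee_rot: [[-0.051, -0.999, 0.007], [-0.999, 0.051, -0.001], [0.001, -0.007, -1.0]]
wrist_force: [0.3, -0.6, -0.5]
gripper_width: 0.979
gripper_force: 0.0
```

```bash
python3 -c "
from h import *
print(sense()['gripper_width'],sense()['tcp_pos'])
delta([.482,-.067,.213],175,-1)"
```

```text
0.9785852447167022 [ 0.57260558 -0.21650436  0.21993919]
[-0.007, -0.0, 0.036, -14.47, 9.815, 0.616, -1.0] dist 17.5
```

Emit:
arm_command(
  deltas=[
    [0,0,0.036,-14.5,9.7,0,-1],
    [0,0,0.036,-14.5,9.7,0,-1],
    [0,0,0.036,-14.5,9.7,0,-1],
    [0,0,0.036,-14.5,9.7,0,-1],
    [0,0,0.036,-14.5,9.7,0,-1],
    [0,0,0.036,-14.5,9.7,0,-1],
    [0,0,0.036,-14.5,9.7,0,-1],
    [0,0,0.036,-14.5,9.7,0,-1],
  ],
)

```text
time_s: 13.5
tcp_pos: [0.4822, -0.0671, 0.216]
ee_rot: [[-0.088, -0.996, -0.001], [-0.996, 0.088, -0.0], [0.0, 0.001, -1.0]]
wrist_force: [0.5, -0.8, -0.6]
gripper_width: 1.0
gripper_force: 0.0
```

```bash
python3 -c "
from h import *
print(sense()['gripper_width'],sense()['tcp_pos'])
delta([.482,-.067,.050],175,-1)"
```

```text
0.9998047513967622 [ 0.48218124 -0.0670689   0.21603546]
[0.001, -0.0, -0.0, -0.012, 0.008, 16.604, -1.0] dist 16.6
```

Emit:
arm_command(
  deltas=[
    [0,0,0,0,0,4,-1],
    [0,0,0,0,0,8,-1],
    [0,0,0,0,0,11,-1],
    [0,0,0,0,0,14,-1],
    [0,0,0,0,0,15.5,-1],
    [0,0,0,0,0,16.5,-1],
    [0,0,0,0,0,16.6,-1],
    [0,0,0,0,0,16.6,-1],
  ],
)

```text
time_s: 14.17
tcp_pos: [0.4818, -0.0676, 0.0495]
ee_rot: [[-0.089, -0.996, -0.002], [-0.996, 0.089, -0.001], [0.001, 0.002, -1.0]]
wrist_force: [-0.2, 0.0, 0.1]
gripper_width: 1.002
gripper_force: 0.0
```

Emit:
arm_command(
  deltas=[
    [0,0,0,0,0,0,0.6],
    [0,0,0,0,0,0,0.6],
    [0,0,0,0,0,0,0.6],
    [0,0,0,0,0,0,0.6],
    [0,0,0,0,0,0,0.6],
    [0,0,0,0,0,0,0.6],
    [0,0,0,0,0,0,0.6],
    [0,0,0,0,0,0,0.6],
  ],
)

```text
time_s: 14.83
tcp_pos: [0.4816, -0.0664, 0.0507]
ee_rot: [[-0.087, -0.996, -0.0], [-0.996, 0.087, -0.0], [0.0, 0.0, -1.0]]
wrist_force: [-0.4, 0.4, 1.7]
gripper_width: 0.48
gripper_force: 24.9
```

Emit:
arm_command(
  deltas=[
    [0,0,0,0,0,0,0.6],
    [0,0,0,0,0,0,0.6],
    [0,0,0,0,0,0,0.6],
    [0,0,0,0,0,0,0.6],
  ],
)

```text
time_s: 15.17
tcp_pos: [0.4816, -0.0665, 0.0506]
ee_rot: [[-0.087, -0.996, -0.0], [-0.996, 0.087, -0.0], [0.0, 0.0, -1.0]]
wrist_force: [-1.5, 0.1, 2.8]
gripper_width: 0.473
gripper_force: 29.9
```

Width is 41 mm, so the pads touch the bead. I regrip 4 mm lower.

Emit:
arm_command(
  deltas=[
    [0,0,0,0,0,0,-0.2],
    [0,0,0,0,0,0,-0.2],
    [0,0,0,0,0,0,-0.2],
    [0,0,0,0,0,0.4,-0.2],
    [0,0,0,0,0,0.4,-0.2],
    [0,0,0,0,0,0.4,0.6],
    [0,0,0,0,0,0.4,0.6],
    [0,0,0,0,0,0.4,0.6],
  ],
)

```text
time_s: 15.83
tcp_pos: [0.4815, -0.0665, 0.0464]
ee_rot: [[-0.087, -0.996, -0.001], [-0.996, 0.087, -0.0], [0.0, 0.001, -1.0]]
wrist_force: [-0.0, 1.0, -1.1]
gripper_width: 0.476
gripper_force: 30.0
```

Emit:
arm_command(
  deltas=[
    [0,0,0,0,0,0,0.6],
    [0,0,0,0,0,0,0.6],
    [0,0,0,0,0,0,0.6],
    [0,0,0,0,0,0,0.6],
    [0,0,0,0,0,0,0.6],
    [0,0,0,0,0,0,0.6],
  ],
)

```text
time_s: 16.33
tcp_pos: [0.4817, -0.0665, 0.0465]
ee_rot: [[-0.087, -0.996, 0.0], [-0.996, 0.087, 0.0], [-0.0, -0.0, -1.0]]
wrist_force: [0.8, -0.1, -0.7]
gripper_width: 0.475
gripper_force: 30.0
```

Emit:
arm_command(
  deltas=[
    [0,0,0,0,0,-2,0.6],
    [0,0,0,0,0,-5,0.6],
    [0,0,0,0,0,-9,0.6],
    [0,0,0,0,0,-13,0.6],
    [0,0,0,0,0,-16,0.6],
    [0,0,0,0,0,-16,0.6],
    [0,0,0,0,0,-16,0.6],
  ],
)

```text
time_s: 16.92
tcp_pos: [0.4824, -0.0663, 0.2084]
ee_rot: [[-0.087, -0.996, 0.005], [-0.996, 0.087, 0.001], [-0.002, -0.005, -1.0]]
wrist_force: [1.2, 0.6, -1.5]
gripper_width: 0.48
gripper_force: 30.0
```

```bash
python3 -c "
from h import *
print(sense()['gripper_width'],sense()['tcp_pos'])
delta([.5653,-.352,.206],177.5,.6)"
```

```text
0.479608622772039 [ 0.48242643 -0.06626356  0.20839975]
[-0.005, 0.002, -0.044, 27.744, -10.743, 0.243, 0.6] dist 29.8
```

Emit:
arm_command(
  deltas=[
    [0,0,-0.044,27.7,-10.7,0,0.6],
    [0,0,-0.044,27.7,-10.7,0,0.6],
    [0,0,-0.044,27.7,-10.7,0,0.6],
    [0,0,-0.044,27.7,-10.7,0,0.6],
    [0,0,-0.044,27.7,-10.7,0,0.6],
    [0,0,-0.044,27.7,-10.7,0,0.6],
    [0,0,-0.044,27.7,-10.7,0,0.6],
    [0,0,-0.044,27.7,-10.7,0,0.6],
  ],
)

```text
time_s: 17.58
tcp_pos: [0.564, -0.3571, 0.2022]
ee_rot: [[-0.048, -0.999, -0.004], [-0.999, 0.048, 0.0], [-0.0, 0.004, -1.0]]
wrist_force: [1.0, -0.1, -1.2]
gripper_width: 0.474
gripper_force: 30.0
```

Emit:
arm_command(
  deltas=[
    [0,0,0,0,0,0,0.6],
    [0,0,0,0,0,0,0.6],
    [0,0,0,0,0,0,0.6],
  ],
)

```text
time_s: 17.83
tcp_pos: [0.5635, -0.3504, 0.2053]
ee_rot: [[-0.042, -0.999, -0.002], [-0.999, 0.042, 0.001], [-0.001, 0.003, -1.0]]
wrist_force: [0.6, 0.0, -1.0]
gripper_width: 0.474
gripper_force: 30.0
```

```bash
python3 -c "
from h import *
print(sense()['gripper_width'],sense()['tcp_pos'])
delta([.5653,-.352,.049],177.5,.6)
c=Cam('scene');im=cv2.resize(c.img[150:310,360:540],None,fx=4,fy=4);cv2.imwrite('pics/e.png',im)"
```

```text
0.47420541186765824 [ 0.56349615 -0.35042908  0.20526762]
[0.003, 0.001, 0.001, 0.17, -0.227, 15.626, 0.6] dist 15.6
```

View pics/e.png

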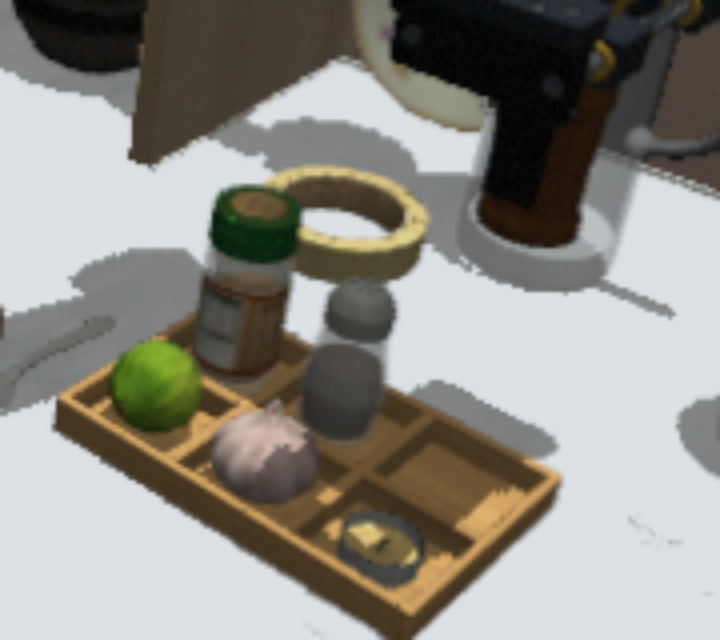

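Spice stands behind the lime at crop (250,300) and salt at (345,370); the pot hangs behind at (545,190). Lowering the pot.

Emit:
arm_command(
  deltas=[
    [0,0,0,0.1,-0.1,4,0.6],
    [0,0,0,0.1,-0.1,8,0.6],
    [0,0,0,0.1,-0.1,11,0.6],
    [0,0,0,0.1,-0.1,13.5,0.6],
    [0,0,0,0.1,-0.1,15,0.6],
    [0,0,0,0.1,-0.1,15.7,0.6],
    [0,0,0,0.1,-0.1,15.7,0.6],
    [0,0,0,0.1,-0.1,15.7,0.6],
  ],
)

```text
time_s: 18.55
tcp_pos: [0.566, -0.3523, 0.0508]
ee_rot: [[-0.041, -0.999, 0.001], [-0.999, 0.041, -0.001], [0.001, -0.001, -1.0]]
wrist_force: [0.0, -0.4, -1.0]
gripper_width: 0.476
gripper_force: 30.0
```

Emit:
arm_command(
  deltas=[
    [0,0,0,0,0,0,0.6],
    [0,0,0,0,0,0,-0.4],
    [0,0,0,0,0,0,-0.4],
    [0,0,0,0,0,0,-0.4],
    [0,0,0,0,0,0,-0.4],
    [0,0,0,0,0,0,-0.4],
    [0,0,0,0,0,0,-0.4],
  ],
)

```text
time_s: 19.13
tcp_pos: [0.5653, -0.3529, 0.0497]
ee_rot: [[-0.043, -0.999, 0.0], [-0.999, 0.043, -0.0], [0.0, -0.0, -1.0]]
wrist_force: [-0.1, -0.3, -0.1]
gripper_width: 0.696
gripper_force: 0.0
```

Emit:
arm_command(
  deltas=[
    [0,0,0,0,0,-2,-0.6],
    [0,0,0,0,0,-5,-0.6],
    [0,0,0,0,0,-9,-0.8],
    [0,0,0,0,0,-13,-1],
    [0,0,0,0,0,-15,-1],
    [0,0,0,0,0,-15,-1],
  ],
)

```text
time_s: 19.63
tcp_pos: [0.5679, -0.3544, 0.2069]
ee_rot: [[-0.042, -0.999, 0.012], [-0.999, 0.042, -0.006], [0.005, -0.012, -1.0]]
wrist_force: [0.6, 0.7, 0.2]
gripper_width: 0.973
gripper_force: 0.0
```

```bash
python3 -c "
from h import *
print(sense()['gripper_width'],sense()['tcp_pos'])
c=Cam('scene');t=Cam('top')
a=cv2.resize(c.img[180:310,260:500],None,fx=3,fy=3,interpolation=2); b=cv2.resize(t.img[150:215,270:410],None,fx=3,fy=3,interpolation=2)
o=np.zeros((600,720,3),np.uint8); o[:390]=a; o[400:595,:420]=b; cv2.imwrite('pics/f.png',o)"
```

```text
0.9725027301117543 [ 0.56792303 -0.35438102  0.20693429]
```

View pics/f.png

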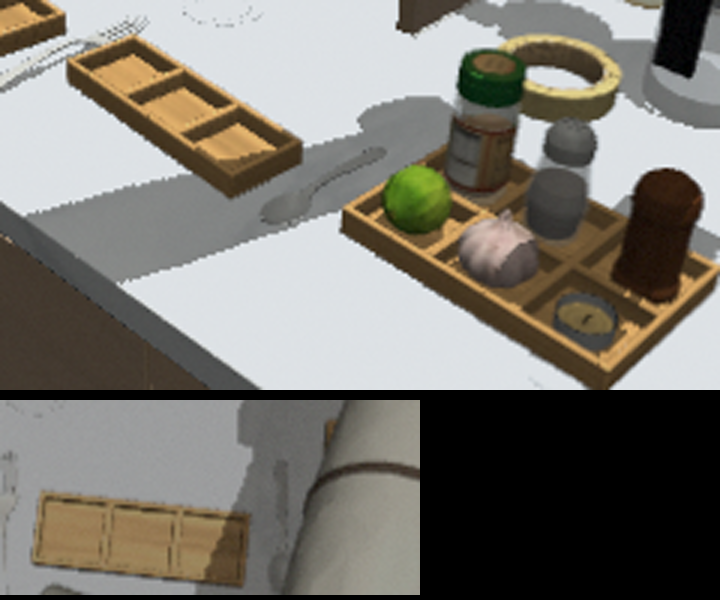

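All three stand in the back row behind the right neighbours (crop: spice (490,125), salt (562,190), pot (660,235)). The small tray at (185,115) is empty. I refine the small and spare tray poses from silhouettes.

```bash
cat > sil.py <<'E'
from h import *
def mask(im,p,cam):
    hsv=cv2.cvtColor(im,cv2.COLOR_BGR2HSV); m=((hsv[...,1]>75)&(hsv[...,0]<30)).astype(np.uint8)
    roi=np.zeros_like(m); cv2.fillConvexPoly(roi,cv2.convexHull(cam.proj(box(p,.012))).astype(np.int32),1)
    m=cv2.morphologyEx(m*roi,cv2.MORPH_CLOSE,np.ones((3,3)))
    cs=cv2.findContours(m,0,cv2.CHAIN_APPROX_NONE)[0]; return cv2.convexHull(max(cs,key=cv2.contourArea)), max(cs,key=cv2.contourArea)[:,0].astype(float)
def box(p,g=0,z0=0,z1=.022):
    c,s=np.cos(p[2]),np.sin(p[2])
    return [[p[0]+c*x-s*y,p[1]+s*x+c*y,z] for x in(-.036-g,.036+g) for y in(-.104-g,.104+g) for z in(z0,z1)]
def fit(pairs,p0,z0=0,z1=.022):
    cts=[(cam,mask(im,p0,cam)[1]) for cam,im in pairs]
    def f(p):
        out=[]
        for cam,ct in cts:
            h=cv2.convexHull(cam.proj(box(p,0,z0,z1)).astype(np.float32))
            out+= [cv2.pointPolygonTest(h,(float(a),float(b)),True)-.5 for a,b in ct]
        return np.array(out)
    r=least_squares(f,p0,x_scale=[.01,.01,.1],diff_step=1e-4,loss='soft_l1'); return r.x,np.sqrt(np.mean(r.fun**2))
if __name__=="__main__":
    T,S=Cam("top"),Cam("scene"); t0,s0=cv2.imread("pics/top0.png"),cv2.imread("pics/scene0.png")
    for n,p in(("small",[.4855,.0018,np.radians(-5.2)]),("spare",[.4872,.2754,np.radians(-6.5)])):
        for k,pr in(("top",[(T,T.img)]),("scene",[(S,S.img)]),("both",[(T,T.img),(S,S.img)])):
            x,e=fit(pr,p); print(n,k,np.round(x[:2],4),np.degrees(x[2]).round(2),e.round(2))
E
python3 sil.py
```

```text
Traceback (most recent call last):
  File "sil.py", line 23, in <module>
    x,e=fit(pr,p); print(n,k,np.round(x[:2],4),np.degrees(x[2]).round(2),e.round(2))
        ~~~^^^^^^
  File "sil.py", line 11, in fit
    cts=[(cam,mask(im,p0,cam)[1]) for cam,im in pairs]
              ~~~~^^^^^^^^^^^
  File "sil.py", line 4, in mask
    roi=np.zeros_like(m); cv2.fillConvexPoly(roi,cv2.convexHull(cam.proj(box(p,.012))).astype(np.int32),1)
                                                 ~~~~~~~~~~~~~~^^^^^^^^^^^^^^^^^^^^^^^
cv2.error: OpenCV(4.12.0) /io/opencv/modules/imgproc/src/convhull.cpp:143: error: (-215:Assertion failed) total >= 0 && (depth == CV_32F || depth == CV_32S) in function 'convexHull'
```

```bash
sed -i 's/cam.proj(box(p,.012))/cam.proj(box(p,.012)).astype(np.float32)/' sil.py; python3 sil.py
```

```text
small top [0.4843 0.0031] -5.32 0.64
small scene [0.4874 0.0025] -5.81 0.55
small both [0.4857 0.0028] -5.4 0.74
spare top [0.4866 0.2788] -6.41 0.62
spare scene [0.4901 0.2779] -7.08 0.56
spare both [0.4876 0.2784] -6.46 0.73
```

```bash
python3 -c "
from h import *
print(sense()['tcp_pos'])
delta([.4893,.0368,.2],84.5,-1)"
```

```text
[ 0.56436908 -0.3524216   0.19741716]
[0.004, -0.002, 1.624, -38.562, 9.181, -0.172, -1.0] dist 39.6
```

Emit:
arm_command(
  deltas=[
    [0,0,1.624,-38.6,9.2,0,-1],
    [0,0,1.624,-38.6,9.2,0,-1],
    [0,0,1.624,-38.6,9.2,0,-1],
    [0,0,1.624,-38.6,9.2,0,-1],
    [0,0,1.624,-38.6,9.2,0,-1],
    [0,0,1.624,-38.6,9.2,0,-1],
    [0,0,1.624,-38.6,9.2,0,-1],
    [0,0,1.624,-38.6,9.2,0,-1],
  ],
)

```text
time_s: 20.6
tcp_pos: [0.5059, -0.0473, 0.1986]
ee_rot: [[-0.828, -0.561, -0.002], [-0.561, 0.828, -0.0], [0.002, 0.001, -1.0]]
wrist_force: [1.2, 0.2, -0.0]
gripper_width: 0.998
gripper_force: 0.0
```

```bash
python3 -c "
from h import *
print(sense()['tcp_pos'])
delta([.4893,.0368,.2],84.5,-1)"
```

```text
[ 0.50590595 -0.04727937  0.19858065]
[0.0, -0.002, 0.691, -3.339, 7.893, -0.142, -1.0] dist 8.6
```

Emit:
arm_command(
  deltas=[
    [0,0,0.69,-3.3,7.7,0,-1],
    [0,0,0.69,-3.3,7.7,0,-1],
    [0,0,0.69,-3.3,7.7,0,-1],
    [0,0,0.69,-3.3,7.7,0,-1],
    [0,0,0.69,-3.3,7.7,0,-1],
    [0,0,0.69,-3.3,7.7,0,-1],
    [0,0,0.69,-3.3,7.7,0,-1],
    [0,0,0.69,-3.3,7.7,0,-1],
  ],
)

```text
time_s: 21.27
tcp_pos: [0.4904, 0.0332, 0.1988]
ee_rot: [[-0.996, 0.087, -0.002], [0.087, 0.996, -0.001], [0.002, -0.001, -1.0]]
wrist_force: [-0.2, -0.7, 0.1]
gripper_width: 1.0
gripper_force: 0.0
```

```bash
python3 -c "
from h import *
print(sense()['tcp_pos'],sense()['joints'][5])
delta([.4893,.0368,.028],84.5,-1)"
```

```text
[0.49036588 0.03322168 0.19879728] -117.81130780018347
[-0.001, -0.002, 0.009, 0.109, 0.362, 17.08, -1.0] dist 17.1
```

Emit:
arm_command(
  deltas=[
    [0,0,0.009,0.1,0.35,4,-1],
    [0,0,0.009,0.1,0.35,8,-1],
    [0,0,0.009,0.1,0.35,11,-1],
    [0,0,0.009,0.1,0.35,13.5,-1],
    [0,0,0.009,0.1,0.35,15,-1],
    [0,0,0.009,0.1,0.35,16.2,-1],
    [0,0,0.009,0.1,0.35,16.8,-1],
    [0,0,0.009,0.1,0.35,16.8,-1],
  ],
)

```text
time_s: 21.93
tcp_pos: [0.4892, 0.0364, 0.0301]
ee_rot: [[-0.995, 0.097, -0.003], [0.097, 0.995, -0.001], [0.003, -0.002, -1.0]]
wrist_force: [-0.6, 0.4, 0.4]
gripper_width: 1.001
gripper_force: 0.0
```

Emit:
arm_command(
  deltas=[
    [0,0,0,0,0,0,0.5],
    [0,0,0,0,0,0,0.5],
    [0,0,0,0,0,0,0.5],
    [0,0,0,0,0,0,0.5],
    [0,0,0,0,0,0,0.5],
    [0,0,0,0,0,0,0.5],
    [0,0,0,0,0,0,0.5],
    [0,0,0,0,0,0,0.5],
  ],
)

```text
time_s: 22.6
tcp_pos: [0.4901, 0.0369, 0.0318]
ee_rot: [[-0.995, 0.098, 0.0], [0.098, 0.995, 0.0], [-0.0, 0.0, -1.0]]
wrist_force: [0.8, -0.5, -0.1]
gripper_width: 0.477
gripper_force: 0.0
```

```bash
python3 -c "
from h import *
print(sense()['tcp_pos'],sense()['gripper_width'])
delta([.4893,.0368,.0275],84.5,1)"
```

```text
[0.49010636 0.03692013 0.03175591] 0.4765333913138915
[0.0, 0.0, -0.002, 0.079, -0.02, 0.426, 1.0] dist 0.4
```

Emit:
arm_command(
  deltas=[
    [0,0,0,0.05,0,0.45,0.5],
    [0,0,0,0.05,0,0.45,0.5],
    [0,0,0,0.05,0,0.45,1],
    [0,0,0,0.05,0,0.45,1],
    [0,0,0,0.05,0,0.45,1],
    [0,0,0,0.05,0,0.45,1],
    [0,0,0,0.05,0,0.45,1],
    [0,0,0,0.05,0,0.45,1],
  ],
)

```text
time_s: 23.27
tcp_pos: [0.4895, 0.0368, 0.0271]
ee_rot: [[-0.995, 0.098, -0.0], [0.098, 0.995, -0.0], [0.0, -0.0, -1.0]]
wrist_force: [0.2, -1.0, -1.1]
gripper_width: 0.087
gripper_force: 30.0
```

Emit:
arm_command(
  deltas=[
    [0,0,0,0,0,0,1],
    [0,0,0,0,0,0,1],
    [0,0,0,0,0,0,1],
    [0,0,0,0,0,0,1],
    [0,0,0,0,0,0,1],
    [0,0,0,0,0,0,1],
  ],
)

```text
time_s: 23.77
tcp_pos: [0.4895, 0.0369, 0.0271]
ee_rot: [[-0.995, 0.098, -0.0], [0.098, 0.995, 0.0], [0.0, -0.0, -1.0]]
wrist_force: [-0.1, -0.7, -1.4]
gripper_width: 0.087
gripper_force: 30.0
```

Emit:
arm_command(
  deltas=[
    [0,0,0,0,0,-0.5,1],
    [0,0,0,0,0,-1.5,1],
    [0,0,0,0,0,-3,1],
    [0,0,0,0,0,-5,1],
    [0,0,0,0,0,-7,1],
    [0,0,0,0,0,-8,1],
    [0,0,0,0,0,-8,1],
    [0,0,0,0,0,-8,1],
  ],
)

```text
time_s: 24.43
tcp_pos: [0.4894, 0.0371, 0.1074]
ee_rot: [[-0.995, 0.099, 0.001], [0.099, 0.995, 0.001], [-0.001, 0.001, -1.0]]
wrist_force: [-0.6, -0.1, -3.5]
gripper_width: 0.086
gripper_force: 30.0
```

```bash
python3 -c "
from h import *
s=sense();print(s['tcp_pos'],s['gripper_width'],s['moment'])
delta([.4925,.3125,.107],83.3,1)"
```

```text
[0.48937034 0.03708882 0.10740025] 0.08647169162040605 [ 0.01554258 -0.01827216 -0.01724151]
[0.001, 0.001, 0.018, 2.407, 27.437, 0.065, 1.0] dist 27.5
```

Emit:
arm_command(
  deltas=[
    [0,0,0,0.1,1.5,0,1],
    [0,0,0.005,0.4,4.5,0,1],
    [0,0,0.01,0.7,8.5,0,1],
    [0,0,0.01,1.1,12.5,0,1],
    [0,0,0.015,1.4,16.5,0,1],
    [0,0,0.018,1.8,20.5,0,1],
    [0,0,0.018,2.1,24,0,1],
    [0,0,0.018,2.3,26,0,1],
  ],
)

```text
time_s: 25.1
tcp_pos: [0.4917, 0.3014, 0.1055]
ee_rot: [[-0.994, 0.114, -0.001], [0.114, 0.994, -0.0], [0.001, -0.0, -1.0]]
wrist_force: [0.8, -0.4, -2.3]
gripper_width: 0.086
gripper_force: 30.0
```

Emit:
arm_command(
  deltas=[
    [0,0,0,0.1,1.4,0,1],
    [0,0,0,0.1,1.4,0,1],
    [0,0,0,0.1,1.4,0,1],
    [0,0,0,0.1,1.4,0,1],
  ],
)

```text
time_s: 25.43
tcp_pos: [0.4922, 0.3104, 0.1062]
ee_rot: [[-0.993, 0.117, -0.002], [0.117, 0.993, -0.002], [0.002, -0.002, -1.0]]
wrist_force: [0.4, -0.4, -1.8]
gripper_width: 0.089
gripper_force: 30.0
```

```bash
python3 -c "
from h import *
s=sense();print(s['tcp_pos'],s['gripper_width'],s['moment'],s['joints'][5])
delta([.4925,.3125,.055],83.3,1)
c=Cam('scene');cv2.imwrite('pics/g.png',cv2.resize(c.img[90:240,170:370],None,fx=4,fy=4,interpolation=2))"
```

```text
[0.49221047 0.3104115  0.10617089] 0.08895066809431228 [ 0.02763076 -0.03712617  0.00089296] -144.88637915244828
[-0.002, -0.002, -0.001, -0.014, 0.222, 5.117, 1.0] dist 5.1
```

View pics/g.png

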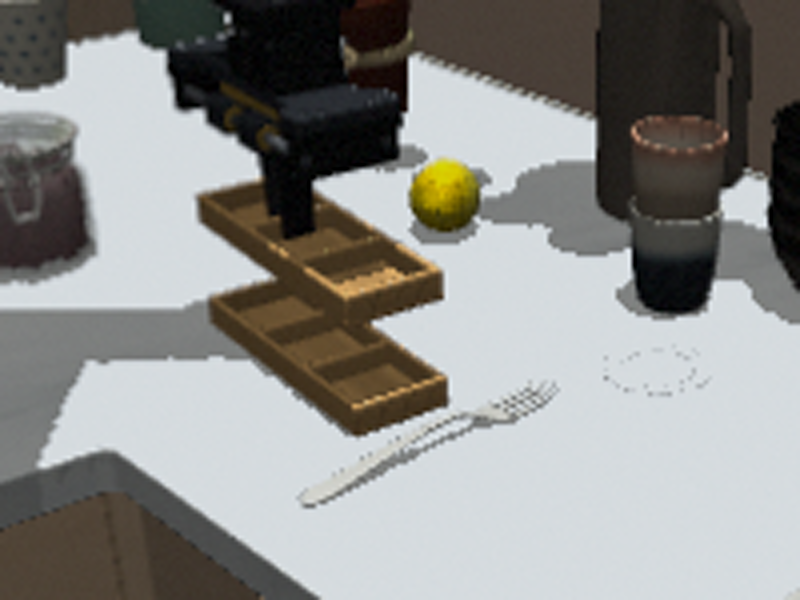

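The carried tray hangs level above the spare tray, which is visible below it at crop (330,350). Lowering.

Emit:
arm_command(
  deltas=[
    [0,0,0,0,0.2,1.5,1],
    [0,0,0,0,0.2,3,1],
    [0,0,0,0,0.2,4.2,1],
    [0,0,0,0,0.2,5,1],
    [0,0,0,0,0.2,5.3,1],
    [0,0,0,0,0.2,5.3,1],
    [0,0,0,0,0.2,5.3,1],
    [0,0,0,0,0.2,5.3,1],
  ],
)

```text
time_s: 26.15
tcp_pos: [0.4936, 0.3142, 0.055]
ee_rot: [[-0.993, 0.116, 0.001], [0.116, 0.993, 0.001], [-0.001, 0.001, -1.0]]
wrist_force: [-0.6, -0.4, -2.9]
gripper_width: 0.089
gripper_force: 30.0
```

```bash
python3 -c "
from h import *
s=sense();print(s['tcp_pos'],s['gripper_width'],s['wrist_force'])
delta([.4925,.3125,.050],83.3,1)"
```

```text
[0.49360778 0.3141839  0.05498655] 0.08945159253308306 [-0.56467827 -0.40405633 -2.93835118]
[0.001, 0.001, 0.0, 0.091, -0.181, 0.498, 1.0] dist 0.5
```

Emit:
arm_command(
  deltas=[
    [0,0,0,0.1,-0.15,0.2,1],
    [0,0,0,0.1,-0.15,0.4,1],
    [0,0,0,0.1,-0.15,0.5,1],
    [0,0,0,0.1,-0.15,0.5,1],
    [0,0,0,0.1,-0.15,0.5,1],
    [0,0,0,0.1,-0.15,0.5,1],
  ],
)

```text
time_s: 26.65
tcp_pos: [0.4919, 0.3125, 0.0492]
ee_rot: [[-0.993, 0.116, -0.0], [0.116, 0.993, -0.0], [0.0, -0.0, -1.0]]
wrist_force: [-0.1, -0.4, -1.9]
gripper_width: 0.089
gripper_force: 30.0
```

Emit:
arm_command(
  deltas=[
    [0,0,0,0,0,0,1],
    [0,0,0,0,0,0,0.6],
    [0,0,0,0,0,0,0.6],
    [0,0,0,0,0,0,0.6],
    [0,0,0,0,0,0,0.6],
  ],
)

```text
time_s: 27.07
tcp_pos: [0.4922, 0.3128, 0.0495]
ee_rot: [[-0.993, 0.116, 0.001], [0.116, 0.993, 0.001], [-0.001, 0.001, -1.0]]
wrist_force: [-0.4, -0.1, 0.3]
gripper_width: 0.191
gripper_force: 0.0
```

Emit:
arm_command(
  deltas=[
    [0,0,0,0,0,-1,0.6],
    [0,0,0,0,0,-3,0.6],
    [0,0,0,0,0,-7,0.6],
    [0,0,0,0,0,-11,0.6],
    [0,0,0,0,0,-15,0.6],
    [0,0,0,0,0,-17,0.6],
    [0,0,0,0,0,-17,0.6],
  ],
)

```text
time_s: 27.65
tcp_pos: [0.4943, 0.3144, 0.2268]
ee_rot: [[-0.993, 0.115, 0.01], [0.115, 0.993, 0.009], [-0.009, 0.01, -1.0]]
wrist_force: [0.5, -0.2, -0.8]
gripper_width: 0.2
gripper_force: 0.0
```

Emit:
arm_command(
  deltas=[
    [0,0,0,0,-4,0,0],
    [0,0,0,0,-8,0,0],
    [0,0,0,0,-12,0,0],
    [0,0,0,0,-16,0,0],
    [0,0,0,0,-20,0,0],
    [0,0,0,0,-24,0,0],
    [0,0,0,0,-28,0,0],
    [0,0,0,0,-32,0,0],
  ],
)

```text
time_s: 28.32
tcp_pos: [0.4537, -0.0071, 0.2194]
ee_rot: [[-0.993, 0.116, 0.0], [0.116, 0.993, 0.0], [-0.0, 0.0, -1.0]]
wrist_force: [0.5, -0.7, 0.6]
gripper_width: 0.496
gripper_force: 0.0
```

```bash
cat > chk.py <<'E'
from sil import *
T,S=Cam("top"),Cam("scene"); t0,s0=cv2.imread("pics/top0.png"),cv2.imread("pics/scene0.png")
p=[.4876,.2784,np.radians(-6.5)]
for k,pr,p0 in(("top spare(before)",[(T,t0)],0),("top stacked",[(T,T.img)],1)):
    x,e=fit(pr,p,z0=.022*p0,z1=.022+.022*p0); print(k,np.round(x[:2],4),np.degrees(x[2]).round(2),e.round(2))
x,e=fit([(S,S.img)],[.4901,.2779,np.radians(-7.1)],0,.044); print("scene stacked 0-44",np.round(x[:2],4),np.degrees(x[2]).round(2),e.round(2), "(spare .4901 .2779 -7.08)")
cv2.imwrite('pics/k.png',np.vstack([cv2.resize(S.img[140:210,210:300],None,fx=6,fy=6,interpolation=2),cv2.resize(T.img[168:218,175:265],None,fx=3,fy=3,interpolation=2).repeat(2,1)[:150]]))
E
python3 chk.py
```

```text
top spare(before) [0.4866 0.2787] -6.4 0.63
top stacked [0.4814 0.2799] -8.98 3.64
scene stacked 0-44 [0.4879 0.276 ] -8.41 1.52 (spare .4901 .2779 -7.08)
```

Emit:
arm_command(
  deltas=[
    [0,0,0,0,-4,0,0],
    [0,0,0,0,-8,0,0],
    [0,0,0,0,-12,0,0],
    [0,0,0,0,-16,0,0],
    [0,0,0,0,-20,0,0],
    [0,0,0,0,-22,0,0],
    [0,0,0,0,-22,0,0],
    [0,0,0,0,-22,0,0],
  ],
)

```text
time_s: 29.08
tcp_pos: [0.4289, -0.2243, 0.2189]
ee_rot: [[-0.993, 0.118, -0.001], [0.118, 0.993, 0.0], [0.001, 0.0, -1.0]]
wrist_force: [-0.4, 0.3, 0.5]
gripper_width: 0.499
gripper_force: 0.0
```

```bash
sed -i 's/def mask(im,p,cam)/def mask(im,p,cam,z0,z1)/; s/box(p,.012)/box(p,.012,z0,z1)/; s/mask(im,p0,cam)/mask(im,p0,cam,z0,z1)/' sil.py; python3 chk.py
```

```text
top spare(before) [0.4866 0.2787] -6.4 0.63
top stacked [0.4848 0.2782] -6.58 0.44
scene stacked 0-44 [0.4898 0.2785] -7.86 0.58 (spare .4901 .2779 -7.08)
```

```bash
sed -i '$d' chk.py; cat >> chk.py <<'E'
for a,b in((0,.044),(.022,.044)):
    x,e=fit([(T,T.img)],p,a,b); print("top",a,np.round(x[:2],4),np.degrees(x[2]).round(2),e.round(2))
a=cv2.resize(S.img[145:205,215:290],None,fx=7,fy=7,interpolation=2); b=cv2.resize(T.img[172:214,181:265],None,fx=4,fy=4,interpolation=2)
o=np.zeros((600,525,3),np.uint8); o[:420]=a; o[425:593,:336]=b; cv2.imwrite('pics/k.png',o)
E
python3 chk.py
```

```text
top spare(before) [0.4866 0.2787] -6.4 0.63
top stacked [0.4849 0.2782] -6.59 0.45
scene stacked 0-44 [0.4898 0.2784] -7.78 0.59 (spare .4901 .2779 -7.08)
top 0 [0.4864 0.2795] -6.72 0.73
top 0.022 [0.4849 0.2782] -6.59 0.45
```

View pics/k.png

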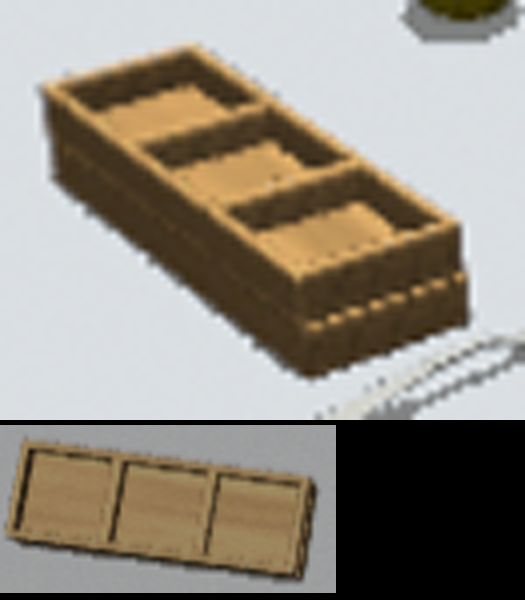

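```bash
python3 - <<'E'
from h import *
S=Cam("scene")
f=lambda x,y,w,x0,y0:np.array([x0+(x+.5)/w-.5,y0+(y+.5)/w-.5])
def fitc(obs,z):
    def g(p):
        c,s=np.cos(p[2]),np.sin(p[2]); o=[]
        for k,u in obs.items():
            x=.036 if k[0]=='B' else -.036; y=.104 if k[1]=='L' else -.104
            o.append(S.proj([p[0]+c*x-s*y,p[1]+s*x+c*y,z])[0]-u)
        return np.concatenate(o)
    r=least_squares(g,[.488,.278,-.11]); print(r.x[:2].round(4),np.degrees(r.x[2]).round(2),np.abs(r.fun).max().round(2))
q=lambda x,y:f(x,y,5,215,150); k=lambda x,y:f(x,y,7,215,145)
fitc(dict(FL=q(38,72),BL=q(143,44),BR=q(333,178),FR=q(222,213)),.022)
fitc(dict(FL=k(45,90),BL=k(193,46),BR=k(460,222),FR=k(298,277)),.044)
E
```

```text
[0.4876 0.2725] -6.71 0.86
[0.4884 0.2766] -6.78 0.82
```

The picture shows the stack standing. At the right end a strip of the lower rim is visible at (390,300), so the upper tray sits a few mm too far left. I measure it by rectified image alignment.

```bash
cat > ecc.py <<'E'
from h import *
t0,s0=cv2.imread("pics/top0.png"),cv2.imread("pics/scene0.png")
def rect(cam,im,z):
    y,x=np.meshgrid(np.arange(.278+.118,.278-.118,-.0005),np.arange(.488+.06,.488-.06,-.0005))
    uv=cam.proj(np.stack([x,y,0*x+z],-1).reshape(-1,3)).astype(np.float32).reshape(*x.shape,2)
    return cv2.cvtColor(cv2.remap(im,uv,None,cv2.INTER_CUBIC),cv2.COLOR_BGR2GRAY)
for n,i0 in(("top",t0),("scene",s0)):
    c=Cam(n); a,b=rect(c,i0,.022),rect(c,c.img,.044)
    m=np.zeros_like(a); cy,cx=m.shape[0]/2,m.shape[1]/2
    cv2.fillConvexPoly(m,cv2.boxPoints(((cx,cy),(416,144),6.6)).astype(np.int32),255)
    r,W=cv2.findTransformECC(a,b,np.eye(2,3,dtype=np.float32),cv2.MOTION_EUCLIDEAN,(3,300,1e-7),m,5)
    v=W@[cx,cy,1]-[cx,cy]; ang=np.degrees(np.arctan2(W[1,0],W[0,0]))
    print(n,"cc",round(r,3),"upper minus spare: dx %.1f dy %.1f mm, yaw %.2f"%(-v[1]*.5,-v[0]*.5,-ang))
E
python3 ecc.py; rm -f dummy
```

```text
top cc 0.94 upper minus spare: dx -0.6 dy 1.5 mm, yaw -0.31
scene cc 0.984 upper minus spare: dx -0.8 dy 0.9 mm, yaw -0.31
```

```bash
python3 - <<'E'
from h import *
from sil import box
S=Cam("scene")
p=[.4901,.2779,np.radians(-7.08)]
c,s=np.cos(p[2]),np.sin(p[2])
for k,x,y in(("FL",-.036,.104),("BL",.036,.104),("BR",.036,-.104),("FR",-.036,-.104)):
    print(k,[((S.proj([p[0]+c*x-s*y,p[1]+s*x+c*y,z])[0]-[215,145]+.5)*7).round(0).tolist() for z in(0,.022,.044)])
E
```

```text
FL [[55.0, 179.0], [49.0, 132.0], [43.0, 83.0]]
BL [[208.0, 135.0], [203.0, 89.0], [199.0, 41.0]]
BR [[470.0, 325.0], [468.0, 275.0], [465.0, 223.0]]
FR [[305.0, 382.0], [301.0, 330.0], [297.0, 277.0]]
```

Both cameras put the upper tray within about 1.5 mm and 0.3° of the spare tray, which is squarely stacked. The arm is clear, so I hand the job in.

```bash
python3 -c "
from station import *
s=sense();print(s['time_s'],s['tcp_pos'],s['wrist_force']);print(finish_job())"
```

```text
29.4833 [ 0.42941233 -0.22302188  0.21924282] [ 0.22772187 -0.61041857  0.34494842]
the job is handed in; nothing more can be done
None
```

The job is handed in at 29.5 s: salt, spice and pot stand behind the garlic, lime and tea light, and the small tray is stacked on the spare one, within about 1.5 mm and 0.3° by image alignment.

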